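Roll the masking tape into its dock

ROBOT

A 6-joint arm with a two-finger parallel gripper is mounted at the origin on a cart in front of the work surface, level with it; the furniture and walls round the work are solid. World frame = base frame: x ahead of the robot, y to its left, z up, the work surface at z = 0. Lengths are in m, angles in rad, forces in N, time in s.
With the tool pointing down it reaches from about 0.3 to 0.875 m from the base axis. Payload 6.4 kg.
Tool frame: the origin (TCP) lies on the centre line of the jaws, within the pads' length; the fingertips stand 22 mm ahead of it and the grasp point (between the pads) lies 3 mm ahead of it; z points along the fingers, y is the direction in which the jaws open and shut (so a half turn about z gives the same grasp; the last joint's range is limited). The gripper opens to 85 mm and grips with 20 to 120 N. Pads are 22 mm wide; open, the fingers measure 114 mm over their backs; the gripper's body (76 mm by 85 mm) begins 54 mm behind the grasp point. The pads swing forward as they close: fully open they stand 13 mm farther back than shut.
Start: joints at [0.937, 0.181, 1.607, -0, 1.354, -0.206], TCP at [0.239, 0.523, 0.253] pointing down, gripper open.
Joint ranges: [-2.99, 2.99], [-0.89, 2.07], [0.3, 2.58], [-1.14, 4.28], [0, 2.63], [-3.12, 3.12]. Speed limits (rad/s): [2.57, 2.57, 3.01, 3.14, 3.14, 3.14].

INTERFACE

Orientations are given as a unit quaternion [w, x, y, z].
In Python, from bench import telemetry, camera, camera_info, job gives the robot as it stands.
- The arm moves only by the tool move_arm, never from a script. Its argument "motion" is a list of rows, each a list of 7 numbers: the shift along the tool's x, y, z scaled (see below), then the turn, a rotation vector about the tool's x, y, z scaled (see below), then the opening, from 0 (shut) to 1 (fully open). A call has 1 to 8 rows; each row shifts and turns the commanded pose from where the row before left it, along the tool's axes as they then stand; what a row does not reach is not made up. The controller multiplies each number of a shift by 0.025 m and each number of a turn by 6 degrees. A row lasts 1/10 s, in which the tool goes at most 50 mm and 8.59 degrees, less where a joint would pass 70% of its speed; a pose out of reach is approached as far as the arm can. A call with a number of a shift or a turn outside -1 to 1 is refused whole. A call with a gripper value outside its range is refused whole. The fingers move at their own pace and stop on an object; the grip force is fixed at half the most. Time passes only in rows, so rows that do not move let the fingers close. It gives the time, the measured TCP pose, the force and the opening at its end, in the units of the state.
- telemetry.get_obs(): the state, without advancing time (a new reading comes with each control period).
- camera(name): name is "scene" or "top" or "wrist"; returns (picture, depth): 384x512x3 uint8, red, green, blue; 384x512 float32, m along the optical axis (not along the pixel's ray), 0 where there is no reading.
- camera_info(name): a dict with "K" (3x3 intrinsics, pixels), "origin" and "orientation" of the camera in the world. Camera axes: x right, y up, looking along -z (the intrinsics and any distortion apply to the point x, -y, -z); pixel columns grow to the right and rows downward; lengths in m; the calibration is good to about 2 mm. A picture is of the moment at which its call begins: read the wrist's pose just before it. camera_info takes no time and is no camera call; for the wrist camera it gives the pose at the moment of the call.
- job.hand_in(): hands the job in, once; it reports no verdict.
The state is a dict: "time_s": time; "q": joint angles; "dq": joint speeds; "joint_efforts": joint torques, N m; "eef_pos": TCP position; "eef_rot": TCP orientation; "wrist_force": force on the tool from outside, world axes, zero at the start; "torque": the same for the moment, N m; "opening": opening from 0.0 (shut) to 1.0 (fully open).
Only numpy, scipy, OpenCV 4.12 (cv2) and the standard library are available. Lean on these libraries where they do the work, as an engineer would, in place of code of your own. Each camera call takes 0.05 s, during which the arm holds its last target.

TASK

The roll of masking tape stands on its rim on the bench, facing the mouth of its grey dock. Roll it along on its rim into the dock, over the low yellow hump, until it stands parked up against the red end stop, then leave it. Do not lift or drag it, let it fall over, or disturb the other things.

Things in the scene. Friction and masses are not known exactly. Their poses are not given: they have to be found in the camera images.
- tape_centre (a point): Centre of the loose roll of cream masking tape (its hole is blocked), 97 mm in diameter, 25 mm wide, 0.08-0.17 kg, standing on its rim: this point is 48 mm above the bench. z axis: the level axle. Starts 170-230 mm before its parked place, within 4 mm of the dock's centre line and 2.5 degrees of its direction. Rolls easily and stays upright when pushed slowly from behind near mid-height.
- tape_mark (a point): The blue tab at the free end of the tape, on the rim half-way across the width; at the top (96 mm up) at the start and goes round as the roll rolls.
- dock: Grey dock fixed to the bench. Origin: on the bench (z=0) under the parked roll's centre; x axis: way of rolling in; z up. Two side rails 28 mm high, 37 mm apart, x = -44 to 61 mm, flaring to 72 mm apart at x = -88; Yellow floor hump: rises gently from x = -75 to 2.2 mm at -30, falls to 0 at 5, so the roll leans on the red end stop (34 mm high, face at x = 46 mm).
- filter_box: bystander: flat round blue box, 111 mm in diameter, 22 mm high, lying flat; origin at the centre of its underside
- petri_dish: bystander: clear petri dish, 62 mm in diameter, 15 mm high, lying flat; origin at the centre of its underside
- bottle: bystander: small translucent white bottle with blue cap, 44 mm in diameter, 92 mm high; origin at the centre of its underside
- timer: bystander: cream bench timer, 64 x 64 x 20 mm; origin at the centre of its underside
Things that resemble listed ones, but are neither listed nor needed, are in the scene too. Of the things like the part that bears tape_centre, leave any that is green; of the rest the smaller one is meant.

How it is judged:
On the way:
1. on the way to the end stop the tape has rolled at least about a third of a turn: its blue tab has come round from the top to below 30 mm (height (world z) of tape_mark below 0.03 m and x of tape_centre in the frame of dock below -0.02 m and angle between tape_centre's own z axis and vertical between 1.3108 and 1.8308 rad), for 0.05 s.
At the end, for the whole second after the job is handed in: the tape stands on its rim (within 10 degrees) in the dock at the end stop: its centre within 15 mm of the parked place along and across the dock, on the bench, at rest (x of tape_centre in the frame of dock between -0.015 and 0.015 m and y of tape_centre in the frame of dock between -0.015 and 0.015 m and angle between tape_centre's own z axis and vertical between 1.3958 and 1.7458 rad and height (world z) of tape_centre below 0.056 m and linear speed of tape below 0.02 m/s); the robot touches nothing.
It fails at once if the tape is lifted more than 15 mm off the bench (height (world z) of tape_centre above 0.064 m).
It fails at once if the tape leans over by more than 25 degrees (not (angle between tape_centre's own z axis and vertical between 1.1348 and 2.0068 rad)).
It fails at once if one of the other things (round box, petri dish, bottle, timer) is pushed more than 20 mm (distance of any of filter_box, petri_dish, bottle, timer from where it was at the start of the episode above 0.02 m).
It also fails if it takes over 35 s, if anything falls off the work surface, if the arm or the gripper's body presses on something with over 40 N, if the wrist force passes 120 N, or if a joint passes its speed limit or range.

## Working session

There is one attempt and no reset: what is moved stays moved. The work goes in short steps, Python scripts to look and compute and a tool call to move; the robot and the scene stay as the last step left them, time stands still between calls to the robot, and variables do not carry over. Pictures are saved under pics/ and viewed, and the job is handed in when it is done.

Besides the shell and the picture viewer there is one more tool, called after "Emit:" as name(argument=value, ...), one argument or row to a line, values as JSON. move_arm: Moves the arm, as the interface text tells. Its arguments: {"type":"object","properties":{"motion":{"type":"array","items":{"type":"array","items":{"type":"number","minimum":-1,"maximum":1}}}},"required":["motion"]}

```bash
ls; mkdir -p pics; cat > h.py <<'E'
import numpy as np, cv2
from scipy.spatial.transform import Rotation as R
from bench import telemetry, camera, camera_info, job
def rot(q): return R.from_quat([q[1],q[2],q[3],q[0]]).as_matrix()
def snap(n,f):
    i=camera_info(n); p,d=camera(n); cv2.imwrite('pics/'+f+'.png',p[:,:,::-1]); np.savez('pics/'+f+'.npz',p=p,d=d,K=i['K'],o=i['origin'],q=i['orientation']); return p,d,i
def cloud(f):
    z=np.load('pics/'+f+'.npz'); d=z['d'];K=z['K']
    v,u=np.mgrid[:d.shape[0],:d.shape[1]]
    c=np.stack([(u-K[0,2])/K[0,0]*d,-(v-K[1,2])/K[1,1]*d,-d],-1)
    return z['p'],d,c@rot(z['q']).T+z['o']
E
python3 - <<'E'
from h import *
print({k:(np.round(v,3).tolist() if not isinstance(v,str) else v) for k,v in telemetry.get_obs().items()})
for n in ['top','scene']:
    p,d,i=snap(n,n+'0'); print(n,i)
E
```

```text
pics
{'time_s': 0.0, 'q': [0.937, 0.182, 1.608, -0.0, 1.354, -0.206], 'dq': [-0.0, 0.0, -0.001, 0.001, 0.002, -0.001], 'joint_efforts': [0.0, -44.489, -35.133, -0.0, 0.009, 0.0], 'eef_pos': [0.238, 0.523, 0.252], 'eef_rot': [-0.0, 0.212, 0.977, -0.001], 'wrist_force': [1.099, -0.35, -0.6], 'torque': [-0.01, 0.024, -0.011], 'opening': 1.002}
top {'K': array([[426.44217024,   0.        , 260.46090206],
       [  0.        , 426.44217024, 187.43146958],
       [  0.        ,   0.        ,   1.        ]]), 'origin': array([0.43569745, 0.10640727, 1.15077914]), 'orientation': array([ 0.70905073,  0.03405109, -0.04391123, -0.70296471])}
scene {'K': array([[369.34319907,   0.        , 255.44783745],
       [  0.        , 369.34319907, 195.9661425 ],
       [  0.        ,   0.        ,   1.        ]]), 'origin': array([ 0.16936704, -0.76559113,  0.65658152]), 'orientation': array([ 0.84870603,  0.48491079, -0.09384538, -0.18908371])}
```

View pics/top0.png

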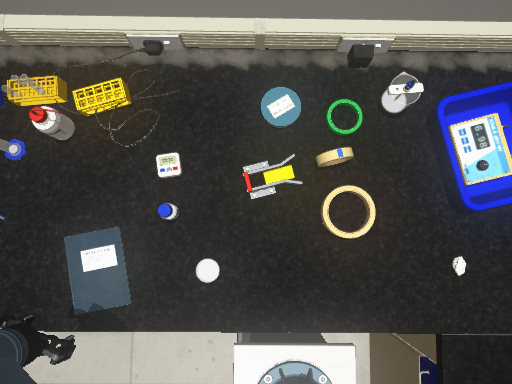

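View pics/scene0.png

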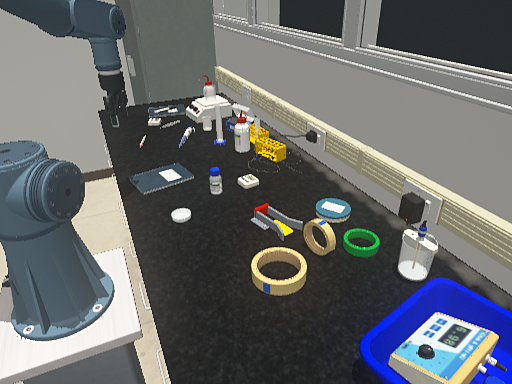

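The top view shows the standing roll at about (335,157), with its blue tab at (341,153). The dock is left of it: red stop at (248,182), yellow hump at (279,174), mouth at about (298,168). The large roll at (348,212) is lying flat, and the green one is at (345,116). The round box is at (281,106).

```bash
python3 - <<'E'
from h import *
for f in ['top0','scene0']:
    p,d,w=cloud(f); hsv=cv2.cvtColor(p,cv2.COLOR_RGB2HSV); H,S,V=[hsv[...,k].astype(int) for k in range(3)]
    x,y,z=[w[...,k] for k in range(3)]
    near=(d>0)&(x>.2)&(x<.75)&(y>-.35)&(y<.3)
    def rep(n,m):
        m=m&near; nn,l,st,c=cv2.connectedComponentsWithStats(m.astype(np.uint8))
        for i in range(1,nn):
            if st[i,4]>12:
                P=w[l==i]; print(f,n,st[i].tolist(),'med',np.median(P,0).round(4),'min',P.min(0).round(3),'max',P.max(0).round(3))
    rep('yellow',(H>25)&(H<33)&(S>190)&(V>120))
    rep('red',((H<6)|(H>174))&(S>150)&(V>90))
    rep('above',(z>.012))
    rep('blue',(H>100)&(H<125)&(S>130)&(V>70))
# pca tape in top
p,d,w=cloud('top0')
m=(d>0)&(w[...,2]>.06)&(w[...,0]>.4)&(w[...,0]<.6)&(w[...,1]<-.03)&(w[...,1]>-.2)
P=w[m];print(len(P));c,s,a=cv2.minAreaRect(P[:,:2].astype(np.float32)*1000);print(c,s,a)
zz=w[...,2]; 
for zlo,zhi in((.02,.035),):
    m=(d>0)&(zz>zlo)&(zz<zhi)&(w[...,0]>.38)&(w[...,0]<.56)&(w[...,1]<.2)&(w[...,1]>-.03)
    nn,l,st,c=cv2.connectedComponentsWithStats(m.astype(np.uint8))
    for i in range(1,nn):
        if st[i,4]>8:
            P=w[l==i]; print(st[i].tolist(),cv2.minAreaRect(P[:,:2].astype(np.float32)*1000),P.mean(0))
q=cv2.resize(cv2.imread('pics/top0.png')[130:220,220:380],None,fx=5,fy=5,interpolation=cv2.INTER_CUBIC);cv2.imwrite('pics/crop0.png',q)
E
```

```text
top0 yellow [263, 165, 32, 19, 338] med [0.6002 0.0405 0.0011] min [ 0.576 -0.    -0.007] max [0.626 0.084 0.007]
top0 red [244, 172, 8, 20, 85] med [0.5761 0.1268 0.0339] min [0.55  0.116 0.029] max [0.6   0.135 0.04 ]
top0 above [265, 118, 32, 9, 188] med [0.7407 0.0394 0.0216] min [ 0.728 -0.004  0.014] max [0.75 0.08 0.03]
top0 above [327, 119, 35, 16, 209] med [ 0.7242 -0.1304  0.0238] min [ 0.71  -0.181  0.012] max [ 0.75  -0.087  0.031]
top0 above [316, 147, 38, 20, 466] med [ 0.6377 -0.0968  0.0847] min [ 0.617 -0.15   0.012] max [ 0.662 -0.053  0.102]
top0 above [242, 154, 61, 39, 465] med [0.5805 0.0735 0.0279] min [ 0.549 -0.019  0.012] max [0.651 0.141 0.04 ]
top0 above [321, 186, 55, 52, 1003] med [ 0.4972 -0.1447  0.0344] min [ 0.431 -0.212  0.012] max [ 0.566 -0.071  0.042]
top0 above [196, 259, 24, 24, 415] med [0.3426 0.229  0.0151] min [0.312 0.198 0.012] max [0.371 0.258 0.021]
top0 blue [337, 149, 6, 8, 32] med [ 0.642  -0.1071  0.0961] min [ 0.634 -0.113  0.091] max [ 0.652 -0.1    0.102]
scene0 yellow [274, 220, 19, 15, 98] med [0.6065 0.0265 0.0029] min [ 0.579
[... 574 characters left out ...]
51  0.012] max [ 0.665 -0.055  0.099]
scene0 above [343, 230, 28, 24, 229] med [ 0.7231 -0.1522  0.0241] min [ 0.71  -0.183  0.012] max [ 0.75  -0.089  0.029]
scene0 above [251, 247, 56, 45, 1359] med [ 0.4937 -0.1537  0.0344] min [ 0.429 -0.21   0.012] max [ 0.568 -0.071  0.04 ]
scene0 blue [319, 220, 7, 5, 20] med [ 0.6442 -0.1068  0.0981] min [ 0.634 -0.114  0.096] max [ 0.654 -0.101  0.099]
scene0 blue [263, 283, 7, 10, 56] med [ 0.4439 -0.1828  0.0188] min [ 0.438 -0.191  0.005] max [ 0.449 -0.175  0.031]
0
(0.0, 0.0) (0.0, 0.0) 0.0
[247, 188, 15, 4, 38] ((554.631591796875, 108.23262023925781), (8.016035079956055, 37.53273010253906), 2.530038833618164) [0.55564955 0.11202669 0.02902021]
```

View pics/crop0.png

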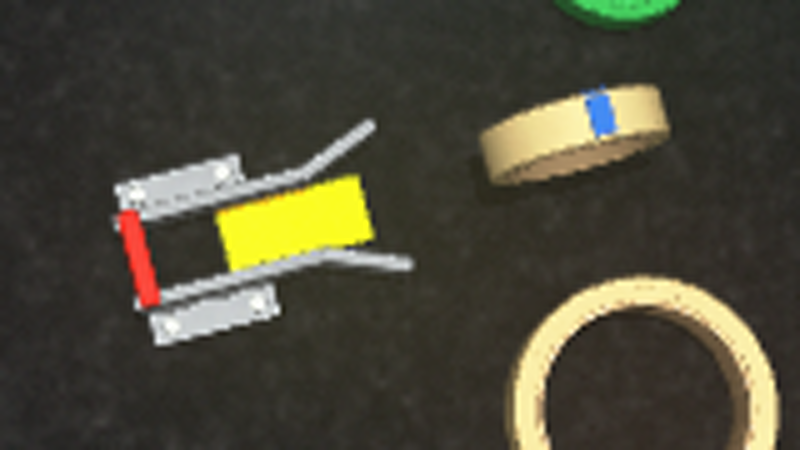

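```bash
python3 - <<'E'
from h import *
from scipy.optimize import least_squares
def proj(f,P):
    z=np.load('pics/'+f+'.npz'); c=(np.asarray(P)-z['o'])@rot(z['q']); K=z['K']
    return np.stack([K[0,0]*c[:,0]/-c[:,2]+K[0,2], K[1,1]*-c[:,1]/-c[:,2]+K[1,2]],-1)
p,d,w=cloud('top0'); z=np.load('pics/top0.npz')
# dock pts: rails/red/yellow via ray colors; tape fit: cylinder silhouette using IoU on both views
def tapepts(c,a):
    t=np.linspace(0,2*np.pi,60); u=np.array([np.cos(a),np.sin(a),0]); n=np.array([-u[1],u[0],0])
    return np.concatenate([np.array([c[0],c[1],.0485])+s*.0125*n+.0485*(np.cos(t)[:,None]*u+np.sin(t)[:,None]*np.array([0,0,1])) for s in(-1,1)])
for f,box in(('top0',(310,140,365,172)),('scene0',(298,214,342,258))):
    p,d,w=cloud(f); hsv=cv2.cvtColor(p,cv2.COLOR_RGB2HSV)
    m=((w[...,2]>.012)&(w[...,0]>.6)&(w[...,0]<.68)&(w[...,1]>-.17)&(w[...,1]<-.04)&(d>0))
    ys,xs=np.nonzero(m); obs=np.array([xs.min(),ys.min(),xs.max(),ys.max()])
    S=4
    M=cv2.resize(m.astype(np.uint8)[box[1]:box[3],box[0]:box[2]],None,fx=S,fy=S,interpolation=cv2.INTER_NEAREST)
    best=None
    def cost(v):
        q=proj(f,tapepts(v[:2],v[2]));q=((q-[box[0],box[1]]+.5)*S-.5).astype(np.float32)
        I=np.zeros_like(M);cv2.fillConvexPoly(I,cv2.convexHull(np.round(q).astype(np.int32)),1)
        return 1-(I&M).sum()/(I|M).sum()
    from scipy.optimize import differential_evolution as DE
    r=DE(cost,[(.62,.66),(-.13,-.08),(np.radians(95),np.radians(116))],seed=1,maxiter=60); print(f,r.x[:2].round(4),np.degrees(r.x[2]).round(2),r.fun)
# dock
for f in('top0','scene0'):
    p,d,w=cloud(f); hsv=cv2.cvtColor(p,cv2.COLOR_RGB2HSV).astype(int); H,S,V=hsv[...,0],hsv[...,1],hsv[...,2]
    zz=np.load('pics/'+f+'.npz')
    ny=(w[...,0]>.5)&(w[...,0]<.66)&(w[...,1]>-.03)&(w[...,1]<.16)
    for n,m,h in(('y',(H>25)&(H<33)&(S>150)&(V>90)&ny,.001),('r',((H<6)|(H>174))&(S>150)&(V>90)&ny,.034)):
        ys,xs=np.nonzero(m);K=zz['K'];ray=np.stack([(xs-K[0,2])/K[0,0],-(ys-K[1,2])/K[1,1],-np.ones(len(xs))],-1)@rot(zz['q']).T
        P=zz['o']+ray*((h-zz['o'][2])/ray[:,2])[:,None]
        print(f,n,cv2.minAreaRect((P[:,:2]*1000).astype(np.float32)))
p,d,w=cloud('top0')
print('beaker',[ (w[80:115,380:425][w[80:115,380:425][...,2]>h].reshape(-1,3).min(0).round(3),w[80:115,380:425][w[80:115,380:425][...,2]>h].reshape(-1,3).max(0).round(3)) for h in (.02,.08)])
i=camera_info('wrist');o=telemetry.get_obs();T=rot(o['eef_rot']);print('cam in tool',T.T@(i['origin']-o['eef_pos']));print(T)
E
```

```text
top0 [ 0.6408 -0.1023] 103.81 0.11086982748220531
scene0 [ 0.6425 -0.0987] 103.73 0.300513874614594
top0 y ((600.709716796875, 42.341773986816406), (37.31696701049805, 82.12456512451172), 12.38673210144043)
top0 r ((575.6119995117188, 125.82169342041016), (52.218563079833984, 11.58105182647705), 15.743367195129395)
scene0 y ((611.2684326171875, 42.16733932495117), (80.2427749633789, 30.132274627685547), 85.33518981933594)
scene0 r ((567.4468383789062, 110.96739196777344), (77.92787170410156, 37.923736572265625), 56.388694763183594)
beaker [(array([ 0.436, -0.321,  0.02 ]), array([0.849, 0.106, 1.151])), (array([ 0.436, -0.321,  0.08 ]), array([0.84 , 0.106, 1.151]))]
cam in tool [ 0.07317709  0.00069399 -0.12084692]
[[-9.09882081e-01  4.14865949e-01 -9.18430865e-04]
 [ 4.14866844e-01  9.09881281e-01 -1.24781274e-03]
 [ 3.17988036e-04 -1.51638896e-03 -9.99998800e-01]]
```

```bash
python3 - <<'E'
from h import *
for f in('top0','scene0'):
    p,d,w=cloud(f); m=(d>0)&(w[...,0]>.55)&(w[...,0]<.88)&(w[...,1]<-.17)&(w[...,1]>-.36)
    for lo,hi in((.02,.06),(.06,.1),(.1,.25)):
        P=w[m&(w[...,2]>lo)&(w[...,2]<hi)]
        if len(P):print(f,lo,len(P),P.min(0).round(3),P.max(0).round(3))
o=telemetry.get_obs();T=rot(o['eef_rot']);t=np.array([.6664,-.194,.252]);print(T.T@(t-o['eef_pos'])/.025)
E
```

```text
top0 0.02 372 [ 0.55  -0.314  0.02 ] [ 0.849 -0.17   0.06 ]
top0 0.06 395 [ 0.77  -0.317  0.06 ] [ 0.877 -0.171  0.1  ]
top0 0.1 372 [ 0.791 -0.321  0.1  ] [ 0.88 -0.17  0.16]
scene0 0.02 554 [ 0.55  -0.314  0.02 ] [ 0.85 -0.17  0.06]
scene0 0.06 696 [ 0.769 -0.321  0.06 ] [ 0.88 -0.17  0.1 ]
scene0 0.1 452 [ 0.771 -0.321  0.1  ] [ 0.88  -0.17   0.159]
[-27.47822879 -18.98418638   0.03940415]
```

Emit:
move_arm(
  motion=[
    [-0.5,-0.35,0,0,0,0,0],
    [-1,-0.69,0,0,0,0,0],
    [-1,-0.69,0,0,0,0,0],
    [-1,-0.69,0,0,0,0,0],
    [-1,-0.69,0,0,0,0,0],
    [-1,-0.69,0,0,0,0,0],
    [-1,-0.69,0,0,0,0,0],
    [-1,-0.69,0,0,0,0,0],
  ],
)

```text
time_s: 0.9
eef_pos: [0.3558, 0.3256, 0.2531]
eef_rot: [-0.0, 0.212, 0.977, -0.0]
wrist_force: [-0.8, 0.9, -0.9]
opening: 0.001
```

Emit:
move_arm(
  motion=[
    [-1,-0.69,0,0,0,0,0],
    [-1,-0.69,0,0,0,0,0],
    [-1,-0.69,0,0,0,0,0],
    [-1,-0.69,0,0,0,0,0],
    [-1,-0.69,0,0,0,0,0],
    [-1,-0.69,0,0,0,0,0],
    [-1,-0.69,0,0,0,0,0],
    [-1,-0.69,0,0,0,0,0],
  ],
)

```text
time_s: 1.7
eef_pos: [0.4802, 0.1171, 0.2531]
eef_rot: [-0.0, 0.212, 0.977, -0.0]
wrist_force: [0.3, 0.9, 0.5]
opening: -0.007
```

Emit:
move_arm(
  motion=[
    [-1,-0.69,0,0,0,0,0],
    [-1,-0.69,0,0,0,0,0],
    [-1,-0.69,0,0,0,0,0],
    [-1,-0.69,0,0,0,0,0],
    [-1,-0.69,0,0,0,0,0],
    [-1,-0.69,0,0,0,0,0],
    [-1,-0.69,0,0,0,0,0],
    [-1,-0.69,0,0,0,0,0],
  ],
)

```text
time_s: 2.5
eef_pos: [0.6046, -0.0914, 0.253]
eef_rot: [-0.0, 0.212, 0.977, -0.0]
wrist_force: [0.7, -0.7, -0.1]
opening: 0.002
```

Emit:
move_arm(
  motion=[
    [-1,-0.69,0,0,0,0,0],
    [-1,-0.69,0,0,0,0,0],
    [-1,-0.69,0,0,0,0,0],
    [-0.5,-0.35,0,0,0,0.5,0],
    [0,0,0,0,0,1,0],
    [0,0,0,0,0,1,0],
    [0,0,0,0,0,1,0],
    [0,0,0,0,0,1,0],
  ],
)

```text
time_s: 3.3
eef_pos: [0.6585, -0.1817, 0.2528]
eef_rot: [-0.001, 0.437, 0.9, -0.0]
wrist_force: [0.6, -0.3, 0.4]
opening: 0.0
```

Emit:
move_arm(
  motion=[
    [0,0,0,0,0,1,0],
    [0,0,0,0,0,1,0],
    [0,0,0,0,0,1,0],
    [0,0,0,0,0,0.83,0],
    [0,0,0,0,0,0,0],
    [0,0,0,0,0,0,0],
  ],
)

```text
time_s: 3.9
eef_pos: [0.6588, -0.1813, 0.2531]
eef_rot: [-0.0, 0.604, 0.797, -0.0]
wrist_force: [1.5, -0.1, 0.0]
opening: 0.0
```

```bash
python3 - <<'E'
from h import *
o=telemetry.get_obs();T=rot(o['eef_rot']);print(T.round(4),np.degrees(np.arctan2(T[1,0],T[0,0])))
p,d,i=snap('wrist','w1')
p,d,w=cloud('w1'); L=(w-o['eef_pos'])@T
m=(d>0)&(w[...,2]>.07)&(w[...,2]<.12)&(w[...,1]>-.17)&(w[...,1]<-.03)&(w[...,0]>.6)&(w[...,0]<.7)
P=w[m];print(m.sum(),P.min(0),P.max(0)); print(cv2.minAreaRect((P[:,:2]*1000).astype(np.float32)));print(cv2.minAreaRect((L[m][:,:2]*1000).astype(np.float32)))
E
```

```text
[[-2.693e-01  9.631e-01 -6.000e-04]
 [ 9.631e-01  2.693e-01  1.000e-04]
 [ 2.000e-04 -6.000e-04 -1.000e+00]] 105.6221735717046
2762 [ 0.61958296 -0.14328288  0.07002248] [ 0.66203793 -0.05502339  0.09892804]
((641.9671630859375, -98.26856994628906), (26.592632293701172, 86.35078430175781), 13.563203811645508)
((84.48289489746094, 6.205604553222656), (86.35088348388672, 26.581151962280273), 2.06229305267334)
```

View pics/w1.png

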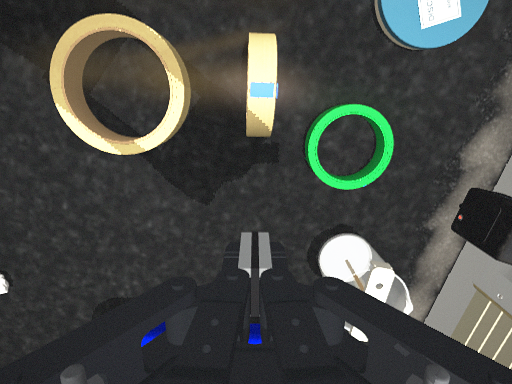

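The wrist view shows the roll at columns 248–276, rows 33–137, ahead of the shut fingers at (256,235). It sits about 6 mm to tool +y and 84 mm ahead. The green ring and the big roll are clear of the path.

Emit:
move_arm(
  motion=[
    [0,0.2,1,0,0,0,0],
    [0,0,1,0,0,0,0],
    [0,0,1,0,0,0,0],
    [0,0,1,0,0,0,0],
    [0,0,1,0,0,0,0],
    [0,0,1,0,0,0,0],
    [0,0,1,0,0,0,0],
    [0,0,0.7,0,0,0,0],
  ],
)

```text
time_s: 4.75
eef_pos: [0.6632, -0.1792, 0.0586]
eef_rot: [-0.001, 0.605, 0.796, -0.0]
wrist_force: [-1.1, -0.1, -0.3]
opening: -0.003
```

Emit:
move_arm(
  motion=[
    [0.2,0,0,0,0,0,0],
    [0.2,0,0,0,0,0,0],
    [0.2,0,0,0,0,0,0],
    [0,0,0,0,0,0,0],
  ],
)

```text
time_s: 5.15
eef_pos: [0.661, -0.1644, 0.0625]
eef_rot: [0.001, 0.605, 0.796, 0.0]
wrist_force: [0.3, -0.1, -0.3]
opening: 0.003
```

```bash
cat > look.py <<'E'
from h import *
import sys
t=sys.argv[1]
o=telemetry.get_obs();T=rot(o['eef_rot']);print(o['time_s'],o['eef_pos'],o['wrist_force'])
a=snap('wrist','w'+t)[0]; b=snap('scene','s'+t)[0]; c=snap('top','t'+t)[0]
sc=cv2.resize(b[170:290,200:360],(800,600),interpolation=cv2.INTER_CUBIC)
tc=c[130:220,225:385]
im=np.vstack([np.hstack([cv2.resize(a,(400,300)),cv2.resize(tc,(400,300))]),np.hstack([cv2.resize(sc,(400,300)),np.zeros((300,400,3),np.uint8)])])
cv2.imwrite('pics/m'+t+'.png',im[:,:,::-1])
E
python3 look.py 2
```

```text
5.15 [ 0.66101324 -0.16442243  0.06253552] [ 0.32147273 -0.13965641 -0.32812938]
```

View pics/m2.png

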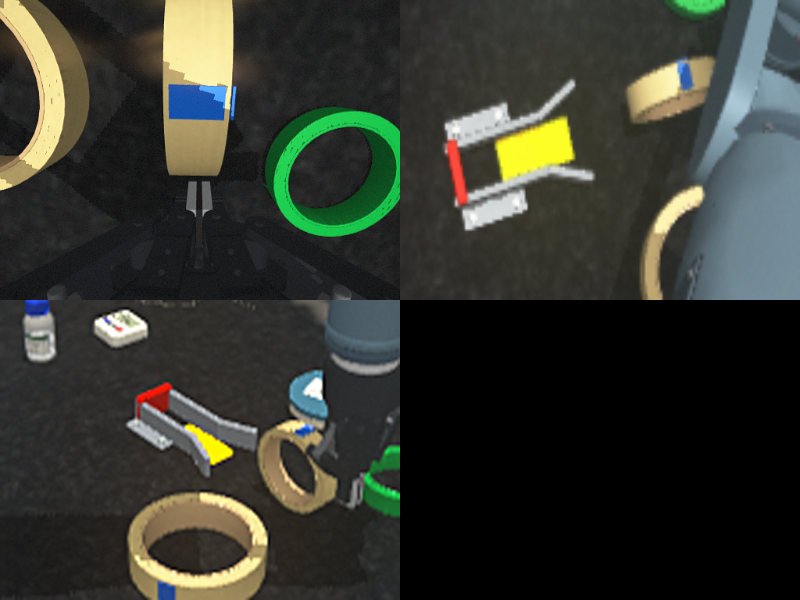

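The wrist panel (top left) shows the fingers centred behind the roll (columns 163–233, fingers at 199). A small gap remains and the tab is still on top. Next I push slowly.

Emit:
move_arm(
  motion=[
    [0.08,0,0.08,0,0,0,0],
    [0.1,0,0,0,0,0,0],
    [0.1,0,0,0,0,0,0],
    [0.1,0,0,0,0,0,0],
    [0.12,0,0,0,0,0,0],
    [0.12,0,0,0,0,0,0],
    [0.12,0,0,0,0,0,0],
    [0.12,0,0,0,0,0,0],
  ],
)

```text
time_s: 6.1
eef_pos: [0.6543, -0.144, 0.0588]
eef_rot: [-0.0, 0.605, 0.796, 0.0]
wrist_force: [0.2, 0.3, 0.0]
opening: 0.0
```

```bash
python3 look.py 3
```

```text
6.1 [ 0.65434166 -0.14400067  0.05876784] [0.22859776 0.26233124 0.01197707]
```

View pics/m3.png

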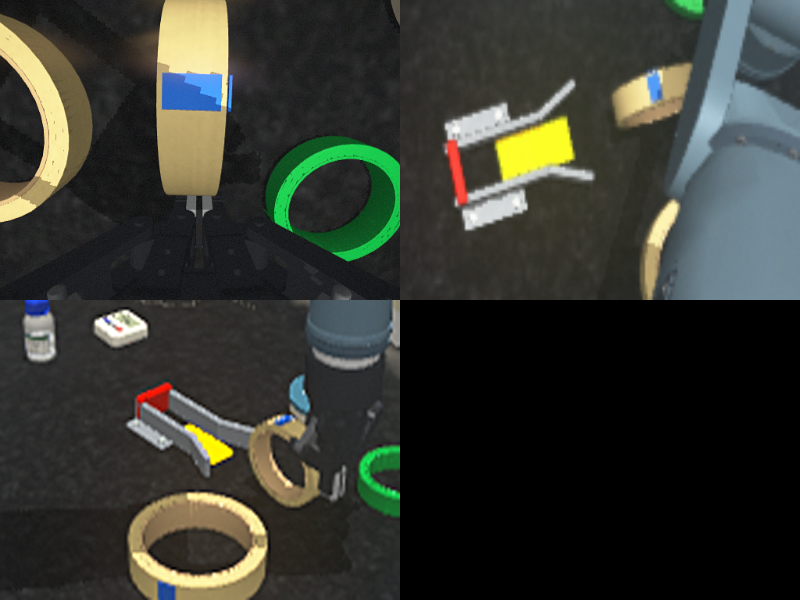

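The roll is turning with the fingers against its back, and the tab has moved forward. It now sits about 2 mm left of the fingers (column 193 against 199). I'll measure its heading.

```bash
cat > meas.py <<'E'
from h import *
import sys
t=sys.argv[1]
o=telemetry.get_obs();T=rot(o['eef_rot'])
e=np.array([np.cos(np.radians(105.7)),np.sin(np.radians(105.7))]);n=np.array([-e[1],e[0]])
O=np.array([.5885,.0805]) # dock origin estimate: red centre back 47
O=np.array([.5756,.1258])-.049*e
for f in('w','t','s'):
    p,d,w=cloud(f+t); L=(w-o['eef_pos'])@T
    D=np.stack([(w[...,:2]-O)@e,(w[...,:2]-O)@n],-1)
    m=(d>0)&(w[...,2]>.065)&(w[...,2]<.106)&(abs(D[...,1])<.03)&(L[...,0]>.016)&(L[...,0]<.125)
    if m.sum()<20: continue
    S=D[m]*1000; W=w[m]
    c,s,a=cv2.minAreaRect(S.astype(np.float32))
    if s[0]<s[1]: a-=90
    a=(a+90)%180-90
    hsv=cv2.cvtColor(p,cv2.COLOR_RGB2HSV); b=(hsv[...,0]>95)&(hsv[...,0]<125)&(hsv[...,1]>130)&m
    print(f,'roll centre dock mm',np.round(c,1),'size',np.round(s,1),'heading err deg',round(a,2),'zmax',W[:,2].max().round(4),'tab',w[b].mean(0).round(3) if b.any() else None)
print('tcp dock',((o['eef_pos'][:2]-O)@e*1000).round(1),((o['eef_pos'][:2]-O)@n*1000).round(1), 'F',np.round(o['wrist_force'],1),o['time_s'],'hdg',np.degrees(np.arctan2(T[1,0],T[0,0]))-105.7)
E
python3 meas.py 3; python3 meas.py 2
```

```text
w roll centre dock mm [-171.9   -2.7] size [88.4 32.7] heading err deg 0.9 zmax 0.106 tab [ 0.635 -0.078  0.097]
t roll centre dock mm [-163.4   -2.4] size [26.5 75.8] heading err deg -1.4 zmax 0.1009 tab [ 0.634 -0.073  0.095]
s roll centre dock mm [-170.    -0.9] size [25.8 87.9] heading err deg -1.41 zmax 0.0998 tab [ 0.635 -0.079  0.099]
tcp dock -232.0 -2.8 F [-0.3 -0.3  0.3] 6.25 hdg -0.1654868842556283
w roll centre dock mm [-184.3   -4. ] size [26.  64.1] heading err deg -1.93 zmax 0.0994 tab [ 0.644 -0.101  0.097]
t roll centre dock mm [-177.8   -3.2] size [26.7 74.9] heading err deg -1.99 zmax 0.1004 tab [ 0.643 -0.104  0.096]
s roll centre dock mm [-178.8   -3.8] size [29.3 71.7] heading err deg -2.02 zmax 0.1013 tab [ 0.643 -0.105  0.098]
tcp dock -232.0 -2.8 F [-0.3 -0.3  0.3] 6.25 hdg -0.1654868842556283
```

Emit:
move_arm(
  motion=[
    [0.12,0,0,0,0,0,0],
    [0.12,-0.02,0,0,0,0,0],
    [0.12,-0.02,0,0,0,0,0],
    [0.12,0,0,0,0,0,0],
    [0.12,0,0,0,0,0,0],
    [0.12,0,0,0,0,0,0],
    [0.12,0,0,0,0,0,0],
    [0.12,0,0,0,0,0,0],
  ],
)

```text
time_s: 7.05
eef_pos: [0.647, -0.1212, 0.0588]
eef_rot: [-0.0, 0.605, 0.796, -0.0]
wrist_force: [0.1, -0.4, -0.5]
opening: 0.003
```

```bash
python3 look.py 4; python3 meas.py 4
```

```text
7.05 [ 0.64698366 -0.12120202  0.05879243] [ 0.12549173 -0.41745117 -0.49542727]
w roll centre dock mm [-147.8   -2.5] size [32.5 88.6] heading err deg -0.31 zmax 0.106 tab [ 0.624 -0.035  0.087]
t roll centre dock mm [-137.9   -2.3] size [25.6 72.8] heading err deg -1.17 zmax 0.1003 tab [ 0.622 -0.03   0.084]
s roll centre dock mm [-147.1   -0.3] size [88.4 26.5] heading err deg 0.73 zmax 0.0996 tab None
tcp dock -208.1 -1.9 F [-0.4 -0.4 -0.5] 7.2 hdg -0.17479833025919334
```

View pics/m4.png

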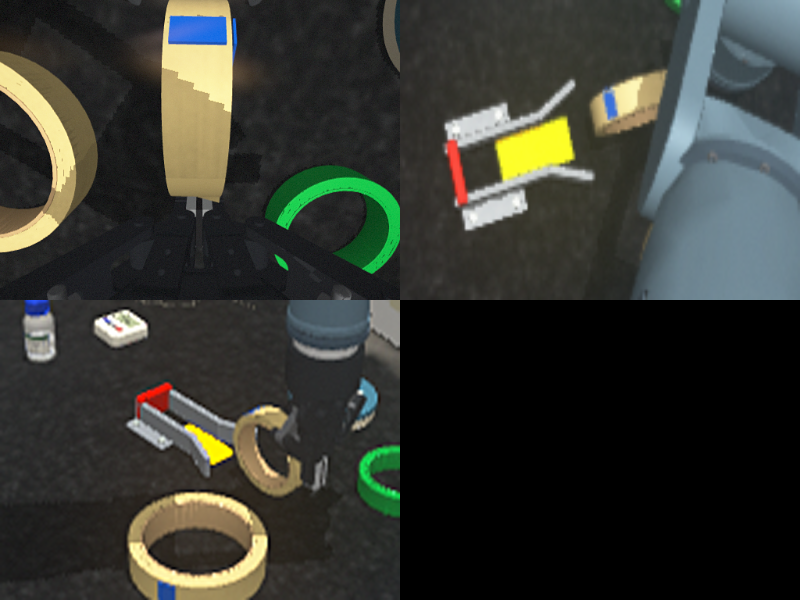

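The roll is tracking straight: lateral about -2 mm, heading within about 1°, and the tab near the front. I'll continue.

Emit:
move_arm(
  motion=[
    [0.12,0,0,0,0,0,0],
    [0.12,0,0,0,0,0,0],
    [0.12,0,0,0,0,0,0],
    [0.12,0,0,0,0,0,0],
    [0.12,0,0,0,0,0,0],
    [0.12,0,0,0,0,0,0],
    [0.12,0,0,0,0,0,0],
    [0.12,0,0,0,0,0,0],
  ],
)

```text
time_s: 8.0
eef_pos: [0.6406, -0.0981, 0.0588]
eef_rot: [0.0, 0.605, 0.796, 0.0]
wrist_force: [0.2, 0.5, 0.2]
opening: -0.004
```

Emit:
move_arm(
  motion=[
    [0.12,0,0,0,0,0,0],
    [0.12,0,0,0,0,0,0],
    [0.12,0,0,0,0,0,0],
    [0.12,0,0,0,0,0,0],
    [0.12,0,0,0,0,0,0],
    [0.12,0,0,0,0,0,0],
    [0.12,0,0,0,0,0,0],
    [0.12,0,0,0,0,0,0],
  ],
)

```text
time_s: 8.8
eef_pos: [0.6341, -0.075, 0.0588]
eef_rot: [-0.0, 0.605, 0.796, 0.0]
wrist_force: [0.3, -0.9, -0.1]
opening: 0.004
```

```bash
python3 look.py 5; python3 meas.py 5
```

```text
8.8 [ 0.63412334 -0.07496173  0.0587658 ] [ 0.34742168 -0.94143003 -0.14697557]
w roll centre dock mm [-101.    -1.8] size [86.3 32.1] heading err deg 0.82 zmax 0.106 tab [ 0.621 -0.061  0.103]
t roll centre dock mm [-82.6  -1.4] size [24.6 67.2] heading err deg -1.39 zmax 0.0999 tab None
s roll centre dock mm [-95.4  -5.2] size [25.9 89.3] heading err deg -0.94 zmax 0.101 tab None
tcp dock -160.1 -2.0 F [-0.4  0.   0.2] 8.95 hdg -0.17276496509444428
```

View pics/m5.png

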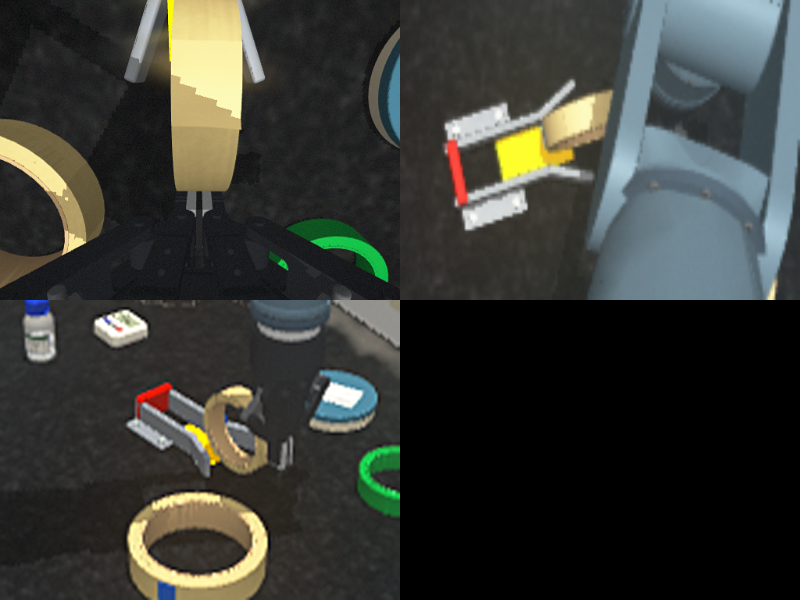

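The wrist panel shows the roll entering the flared mouth (rail tips at columns 133 and 257, roll at 172–242). It is 2–3 mm right of centre, with the tab now round the front. I'll nudge the yaw slightly and go on.

Emit:
move_arm(
  motion=[
    [0.12,0,0,0,0,-0.1,0],
    [0.12,0,0,0,0,-0.1,0],
    [0.12,0,0,0,0,0,0],
    [0.12,0,0,0,0,0,0],
    [0.12,0,0,0,0,0,0],
    [0.12,0,0,0,0,0,0],
    [0.12,0,0,0,0,0,0],
    [0.12,0,0,0,0,0,0],
  ],
)

```text
time_s: 9.75
eef_pos: [0.6273, -0.0519, 0.0588]
eef_rot: [0.0, 0.597, 0.802, -0.0]
wrist_force: [0.4, 0.4, -0.1]
opening: 0.0
```

```bash
python3 look.py 6; python3 meas.py 6
```

```text
9.75 [ 0.62734161 -0.05193768  0.05878589] [ 0.41986853  0.39294206 -0.12197815]
w roll centre dock mm [-76.   -0.1] size [88.5 32.6] heading err deg 1.86 zmax 0.106 tab None
t roll centre dock mm [-60.4  -1.7] size [25.  58.2] heading err deg -1.08 zmax 0.1008 tab None
s roll centre dock mm [-76.1  -2. ] size [87.  26.1] heading err deg 1.06 zmax 0.0997 tab None
tcp dock -136.1 -1.7 F [ 0.3 -0.5 -0.3] 9.9 hdg 1.0265491111868954
```

View pics/m6.png

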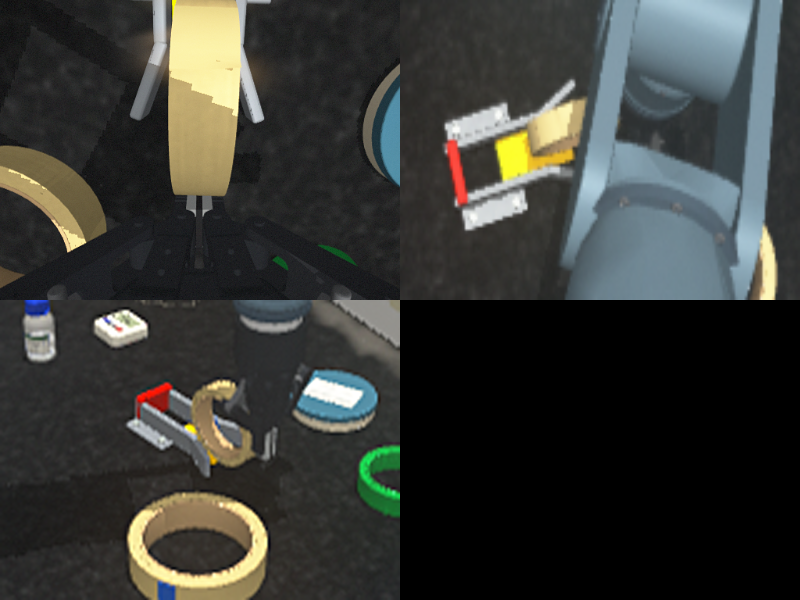

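Centred between the rails, upright. On over the hump.

Emit:
move_arm(
  motion=[
    [0.12,0,0,0,0,0,0],
    [0.12,0,0,0,0,0,0],
    [0.12,0,0,0,0,0,0],
    [0.12,0,0,0,0,0,0],
    [0.12,0,0,0,0,0,0],
    [0.12,0,0,0,0,0,0],
    [0.12,0,0,0,0,0,0],
    [0.12,0,0,0,0,0,0],
  ],
)

```text
time_s: 10.7
eef_pos: [0.6205, -0.029, 0.0588]
eef_rot: [0.0, 0.597, 0.802, -0.0]
wrist_force: [-0.3, -0.5, 0.0]
opening: -0.001
```

```bash
python3 look.py 7; python3 meas.py 7
```

```text
10.7 [ 0.62046397 -0.0289688   0.05882012] [-0.26969649 -0.49554526  0.0097762 ]
w roll centre dock mm [-52.5  -0. ] size [87.4 32.3] heading err deg 1.71 zmax 0.106 tab None
t roll centre dock mm [-50.3   0.3] size [24.6 90.6] heading err deg -1.6 zmax 0.101 tab None
s roll centre dock mm [-49.9  -1.1] size [28.  86.4] heading err deg -2.96 zmax 0.1005 tab None
tcp dock -112.1 -1.2 F [ 0.9 -1.4  0.3] 10.85 hdg 1.0284408442390003
```

View pics/m7.png

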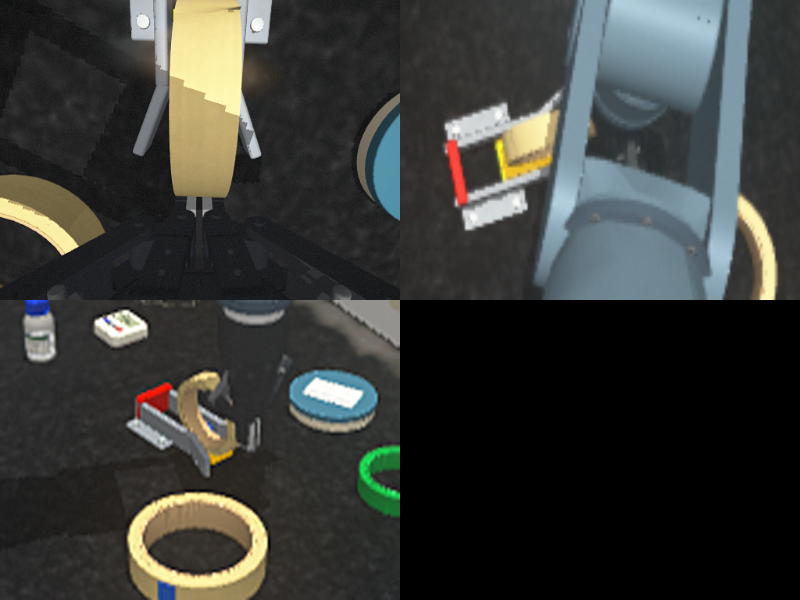

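The roll is between the straight rails, upright, with its centre at about -51 mm. I'll continue over the crest.

Emit:
move_arm(
  motion=[
    [0.12,0,0,0,0,0,0],
    [0.12,0,0,0,0,0,0],
    [0.12,0,0,0,0,0,0],
    [0.12,0,0,0,0,0,0],
    [0.12,0,0,0,0,0,0],
    [0.12,0,0,0,0,0,0],
    [0.12,0,0,0,0,0,0],
    [0.12,0,0,0,0,0,0],
  ],
)

```text
time_s: 11.65
eef_pos: [0.6135, -0.0059, 0.0587]
eef_rot: [-0.0, 0.597, 0.802, -0.0]
wrist_force: [0.0, 0.3, -0.6]
opening: 0.002
```

Emit:
move_arm(
  motion=[
    [0.1,0,0,0,0,0,0],
    [0.1,0,0,0,0,0,0],
    [0.1,0,0,0,0,0,0],
    [0.1,0,0,0,0,0,0],
    [0,0,0,0,0,0,0],
  ],
)

```text
time_s: 12.15
eef_pos: [0.6106, 0.0037, 0.0588]
eef_rot: [-0.0, 0.597, 0.802, -0.0]
wrist_force: [0.2, 0.7, 0.3]
opening: 0.0
```

```bash
python3 look.py 8; python3 meas.py 8
```

```text
12.15 [0.61060636 0.00367025 0.05876444] [0.19497709 0.66468765 0.33546997]
w roll centre dock mm [-21.4   0. ] size [81.9 32.3] heading err deg 1.02 zmax 0.106 tab [0.605 0.019 0.103]
t roll centre dock mm [-2.6 -1.9] size [24.5 89.8] heading err deg -1.74 zmax 0.1017 tab None
s roll centre dock mm [-3.6 -1.9] size [28.2 92.1] heading err deg -1.71 zmax 0.1002 tab None
tcp dock -78.5 -0.7 F [ 0.7 -0.6 -0.2] 12.3 hdg 1.0109319113195028
```

View pics/m8.png

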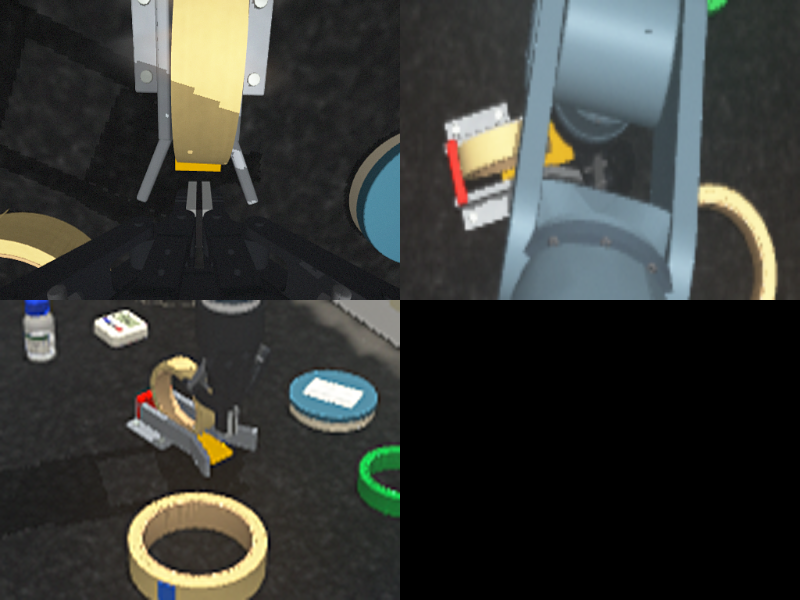

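The roll went over the crest by itself and stands against the red stop (centre about -3 mm), with a gap to the fingers. I'll back off and lift clear to check.

Emit:
move_arm(
  motion=[
    [-0.5,0,0,0,0,0,0],
    [-0.8,0,0,0,0,0,0],
    [-1,0,0,0,0,0,0],
    [-0.5,0,-0.8,0,0,0,0],
    [0,0,-1,0,0,0,0],
    [0,0,-1,0,0,0,0],
    [0,0,-1,0,0,0,0],
    [0,0,-1,0,0,0,0],
  ],
)

```text
time_s: 13.1
eef_pos: [0.6312, -0.0659, 0.18]
eef_rot: [0.0, 0.597, 0.802, -0.0]
wrist_force: [1.1, -0.6, 0.2]
opening: -0.001
```

Emit:
move_arm(
  motion=[
    [-1,0,-1,0,0,0,0],
    [-1,0,0,0,0,0,0],
    [-1,0,0,0,0,0,0],
    [-1,0,0,0,0,0,0],
    [-1,0,0,0,0,0,0],
    [0,0,0,0,0,0,0],
  ],
)

```text
time_s: 13.7
eef_pos: [0.6671, -0.1889, 0.2038]
eef_rot: [0.001, 0.599, 0.801, -0.0]
wrist_force: [-0.0, 0.5, 0.4]
opening: 0.0
```

```bash
python3 look.py 9; sed 's/(L\[...,0\]>.016)&(L\[...,0\]<.125)/(abs(D[...,0])<.062)/' meas.py > meas2.py; python3 meas2.py 9; cp pics/t9.npz /tmp/; python3 - <<'E'
from h import *
for f in('top0','t9'):
    p,d,w=cloud(f); 
    for n,b in(('dish',(.3,.38,.19,.27)),('box',(.69,.83,-.03,.11)),('bottle',(.44,.54,.27,.36)),('timer',(.55,.66,.27,.40))):
        m=(d>0)&(w[...,2]>.01)&(w[...,2]<.11)&(w[...,0]>b[0])&(w[...,0]<b[1])&(w[...,1]>b[2])&(w[...,1]<b[3]); print(f,n,m.sum(),w[m].mean(0).round(4))
E
```

```text
13.7 [ 0.66708535 -0.18890448  0.20380301] [-0.04688372  0.51038449  0.42890333]
t roll centre dock mm [-2.6 -1.5] size [24.8 91.2] heading err deg -2.04 zmax 0.0999 tab None
s roll centre dock mm [-5.1 -1.5] size [27.9 88.8] heading err deg -1.36 zmax 0.0997 tab None
tcp dock -274.0 -3.6 F [0.2 0.3 0.2] 13.85 hdg 0.9454902221850006
top0 dish 455 [0.3421 0.2285 0.0148]
top0 box 1230 [0.7809 0.0384 0.0221]
top0 bottle 289 [0.4932 0.3241 0.072 ]
top0 timer 535 [0.6206 0.3388 0.0178]
t9 dish 451 [0.3421 0.2285 0.015 ]
t9 box 1224 [0.7807 0.0383 0.0221]
t9 bottle 287 [0.4931 0.3241 0.0723]
t9 timer 532 [0.6203 0.3387 0.0179]
```

View pics/m9.png

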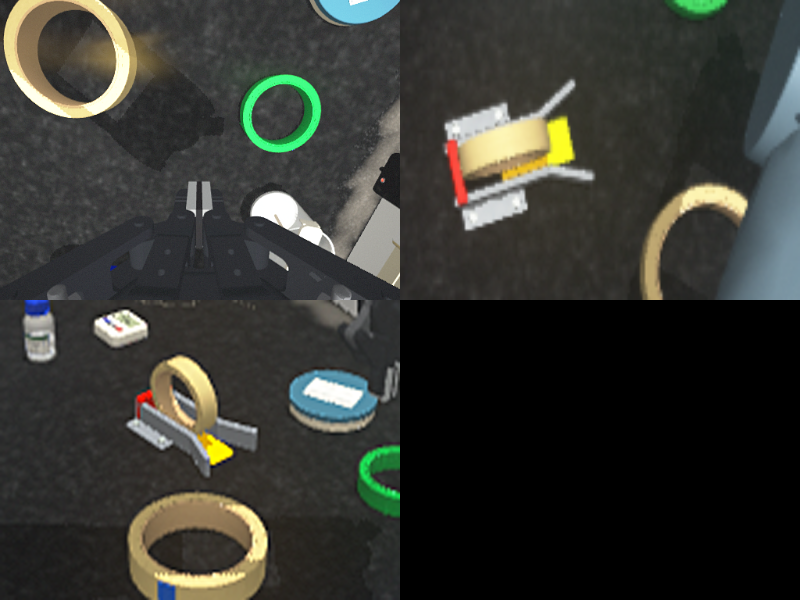

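```bash
python3 -c "
from bench import job
print(job.hand_in())"
```

```text
the job is handed in; nothing more can be done
None
```

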